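# Slide a stack of member cards along the rail into the encoder pocket

## Robot

A 7-joint arm with a two-finger parallel gripper is mounted at the origin on a cart in front of the work surface, level with it; the furniture and walls round the work are solid. World frame = base frame: x ahead of the robot, y to its left, z up, the work surface at z = 0. Lengths are in m, angles in rad, forces in N, time in s.
With the tool pointing down it reaches from about 0.425 to 0.875 m from the base axis. Payload 8.4 kg.
Tool frame: the origin (TCP) lies at the centre of the arm's flange, where the gripper is bolted on; the fingertips stand 182 mm ahead of it and the grasp point (between the pads) lies 164 mm ahead of it (robot.tip_reach is the distance from the TCP to the fingertips, in m); z points along the fingers, y is the line along which they close (so a half turn about z gives the same grasp; the last joint's range is limited). The gripper opens to 87 mm and grips with 3 to 60 N. Pads are 19 mm wide; open, the fingers measure 117 mm over their backs; the gripper's body (75 mm by 190 mm) begins 51 mm behind the grasp point.
Start: joints at [1.102, 0.333, 0.04, 1.465, -0.013, 1.343, -0.059], TCP at [0.235, -0.606, 0.405] pointing down, gripper open.
Joint ranges: [-2.58, 2.58], [-0.38, 2.09], [-1.3, 1.39], [0.25, 2.4], [-1.5, 4.64], [0.08, 2.09], [-2.65, 2.65]. Speed limits (rad/s): [2.22, 2.22, 2.79, 2.79, 3.14, 3.14, 3.14].

## Interface

Orientations are given as [roll, pitch, yaw] about the fixed x, y, z axes, in that order (R = Rz(yaw) Ry(pitch) Rx(roll)).
In Python, from cell import get_obs, optics, ticket, robot gives the robot as it stands. The module is installed in compiled form; this text tells all that it offers.
- The arm moves only by the shell command python3 -m creep 'ROWS' [OPENING] [FORCE]. ROWS is JSON, a list of rows, each a list of 2 entries, a list of its own where there are three numbers: the shift along the tool's x, y, z in m, then the turn, a rotation vector about the tool's x, y, z in degrees. In form: [[[x, y, z], [ax, ay, az]], ...]. A call has 1 to 12 rows; each row shifts and turns the commanded pose from where the row before left it, along the tool's axes as they then stand; what a row does not reach is not made up. A row lasts 1/8 s, in which the tool goes at most 62.5 mm and 10.7 degrees, less where a joint would pass 70% of its speed; a pose out of reach is approached as far as the arm can. A call with a gripper value outside its range is refused whole. OPENING is the opening, from -1 (shut) to 1 (fully open), so that 0 is half open, set as the call begins (- or left out, the last holds). The fingers move at their own pace and stop on an object; FORCE is the grip in N (left out, the last holds). Time passes only in rows, so rows that do not move let the fingers close. It gives the time, the measured TCP pose, the force, the opening and the grip force at its end, in the units of the state.
- get_obs(): the state, without advancing time (a new reading comes with each control period).
- optics.get_image(name): name is "scene" or "top" or "wrist"; returns a dict with "color" (384x512x3 uint8, red, green, blue), "camera_matrix" (3x3 intrinsics, pixels), "D" ([k1, k2, p1, p2, k3] as OpenCV has them; the pictures are not rectified), "T" (4x4, takes a point from camera to world coordinates). Camera axes: x right, y up, looking along -z (the intrinsics and any distortion apply to the point x, -y, -z); pixel columns grow to the right and rows downward; lengths in m; the calibration is good to about 2 mm. A picture is of the moment at which its call begins. There is no depth.
- ticket.sign_off(): hands the job in; it is judged then, once.
The state is a dict: "time_s": time; "qpos": joint angles; "joint_vel": joint speeds; "joint_efforts": joint torques, N m; "position": TCP position; "ee_rot": TCP orientation; "wrist_force": force on the tool from outside, world axes, zero at the start; "wrist_torque": the same for the moment, N m; "gripper_width": finger opening in m; "grip_force": force on a finger pad.
Only numpy, scipy, OpenCV 4.12 (cv2) and the standard library are available. Lean on these libraries where they do the work, as an engineer would, in place of code of your own. Each camera call takes 0.05 s, during which the arm holds its last target. There are 200 camera calls.

## Task

Load the card encoder without picking anything up: with the fingertips, push the banded stack of member cards across the black tray until its long side lies flat against the tray's long metal rail, well short of the pocket. Then slide it along the rail, keeping it flat against it, into the corner pocket until its short end rests against the grey encoder housing. Leave the eraser, the clip tin, the yellow note pad and the date stamp where they are.

Things in the scene. Friction and masses are not known exactly. Their poses are not given: they have to be found in the camera images.
- card_tray: Fixed black card-encoder tray. Origin on the worktop; x across the tray (away from the robot at yaw 0), y along the rail towards the pocket. Floor x -95 to 95, y -170 to 158 mm, its top 6 mm above the worktop; no wall at x -95 or y -170. Aluminium rail along the far edge: face at x = 83 mm, 12 thick, top 16 mm above the worktop. The tray does not move.
- stop (a point): Middle of the foot of the end stop's face, at the tray floor: the grey encoder housing, 34 mm high over the tray's full width, 42 mm long. Its face is the plane tray y = 158 mm (this point is at tray x 0, y 158, z 6). Axes are the tray's.
- lip (a point): Start of the pocket lip's inner face, at the floor (tray x 23, y 111, z 6 mm). The low aluminium lip (top 14 mm above the worktop, 8 mm thick) runs parallel to the rail from here to the housing, so the corner pocket is 60 mm wide, 4 mm more than the stack, and 47 mm deep. Before it, tray y 92 to 111, it flares away from the rail. The pocket floor bears a green field.
- seat (a point): Point on the tray floor where the centre of the stack's underside lies when the stack is fully home in the pocket (tray x 55, y 114, z 6 mm); its axes are the tray's.
- card_stack: Loose, banded, rigid stack of turquoise member cards lying flat on the tray floor, about 0.09 kg. Box 56 mm (its x) by 88 mm (its y) by 14 mm high; origin at the centre of the underside. It starts with its long side (y) within about 0.4 rad of the rail's direction, a few cm off the rail and 14 to 21 cm short of its seat. It slides under a push of 2 N or less.
- rubber_eraser: Bystander: white eraser in a blue sleeve, 23 x 58 x 13 mm, on the tray floor near the lip; origin at the centre of its underside.
- paper_clip_tin: Bystander: round grey tin of paper clips, diameter 72, 26 mm high, on the worktop before the tray's near edge; origin at the centre of its underside.
- yellow_pad: Bystander: yellow note pad, 80 x 81 x 20 mm, on the worktop beyond the open end of the tray; origin at the centre of its underside.
- desk_stamp: Bystander: black date stamp, 42 x 62 x 98 mm, on the worktop beyond the housing; origin at the centre of its underside.
There are look-alikes about, which are no part of the job. What is shaped like the card_stack but red is not meant.

How it is judged:
On the way, in this order (a step that is already met when the one before it is completed fails the run):
1. the stack lies flat against the rail (gap under 4 mm at its middle, within 0.07 rad), its centre at least 70 mm short of its seat (x of card_stack in the frame of card_tray above 0.051 m and angle between the y axis of card_stack and the y axis of card_tray, either way round below 0.07 rad and y of card_stack in the frame of card_tray below 0.044 m), for 0.2 s.
2. the stack reaches the pocket's mouth (its centre 10 to 60 mm short of its seat) still flat against the rail (gap under 4 mm, within 0.07 rad) (x of card_stack in the frame of card_tray above 0.051 m and angle between the y axis of card_stack and the y axis of card_tray, either way round below 0.07 rad and y of card_stack in the frame of card_tray between 0.054 and 0.104 m), for 0.05 s.
At the end, for the whole second after the job is handed in: The stack rests flat on the tray floor in the pocket: gap to the housing under 4 mm, gap to the rail under 3.5 mm at its middle, parallel to the rail within 0.06 rad, at rest (x of card_stack in the frame of card_tray above 0.0515 m and y of card_stack in the frame of card_tray above 0.11 m and angle between the y axis of card_stack and the y axis of card_tray, either way round below 0.06 rad and height (world z) of card_stack below 0.009 m and angle between card_stack's own z axis and vertical below 0.05 rad and linear speed of card_stack below 0.01 m/s); the robot touches nothing.
It fails at once if the card stack is lifted (more than 10 mm off the tray floor) or tipped (over 0.3 rad) (height (world z) of card_stack above 0.016 m or angle between card_stack's own z axis and vertical above 0.3 rad).
It fails at once if the eraser is moved more than 20 mm (distance of rubber_eraser from where it was at the start of the episode above 0.02 m).
It fails at once if the clip tin is moved more than 20 mm (distance of paper_clip_tin from where it was at the start of the episode above 0.02 m).
It fails at once if the note pad is moved more than 20 mm (distance of yellow_pad from where it was at the start of the episode above 0.02 m).
It fails at once if the date stamp is moved more than 20 mm (distance of desk_stamp from where it was at the start of the episode above 0.02 m).
It also fails if it takes over 48 s, if anything falls off the work surface, if the arm or the gripper's body presses on something with over 40 N, if the wrist force passes 120 N, or if a joint passes its speed limit or range.

## Working session

There is one attempt and no reset: what is moved stays moved. The work goes in short steps, Python scripts to look and compute and a shell command to move; the robot and the scene stay as the last step left them, time stands still between calls to the robot, and variables do not carry over. Pictures are saved under pics/ and viewed, at most 10 in all, crops included, and the job is handed in when it is done.

```bash
mkdir -p pics
python3 - <<'E'
from cell import get_obs, optics, robot
import cv2
for n in("top","scene"):
    im=optics.get_image(n); cv2.imwrite(f"pics/{n}0.png",im["color"][:,:,::-1]); print(n,im["T"].round(3).tolist(),im["camera_matrix"].round(1).tolist(),im["D"])
o=get_obs();print(o["time_s"],o["position"],o["ee_rot"],robot.tip_reach,o["gripper_width"])
E
```

```text
top [[-0.024, 0.994, -0.104, 0.426], [-1.0, -0.025, -0.007, 0.023], [-0.01, 0.104, 0.995, 1.111], [0.0, 0.0, 0.0, 1.0]] [[418.8, 0.0, 249.8], [0.0, 418.8, 194.0], [0.0, 0.0, 1.0]] [-0.13686786  0.          0.          0.          0.        ]
scene [[-0.619, 0.458, -0.638, -0.226], [-0.785, -0.359, 0.504, 0.65], [0.001, 0.813, 0.582, 0.739], [0.0, 0.0, 0.0, 1.0]] [[480.1, 0.0, 248.6], [0.0, 480.1, 197.8], [0.0, 0.0, 1.0]] [0.03554277 0.         0.         0.         0.        ]
0.1 [ 0.23487669 -0.60591251  0.40396225] [-3.14015630e+00  9.42168486e-05  3.69801082e-01] 0.1822 0.08690280413342949
```

View pics/top0.png

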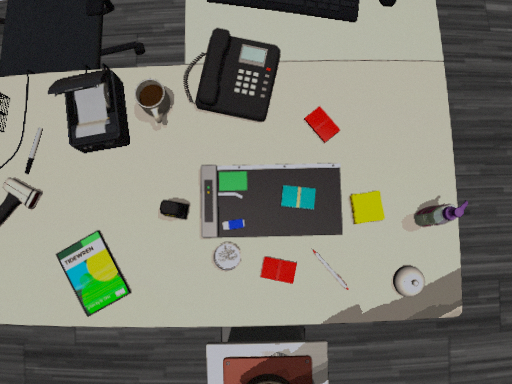

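View pics/scene0.png

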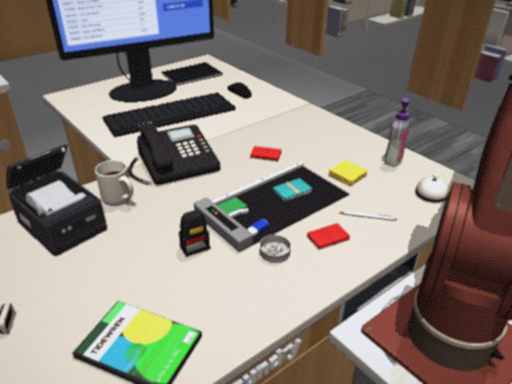

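The top view shows the tray at about cols 202–342, rows 163–238. The rail is on the far side (row ~166) and the housing on the left (col 209). The stack is at (298,197), the eraser at (233,225) and the tin at (227,256). I'll enlarge this area to read the corners.

Run:
```python
import cv2
im=cv2.imread("pics/top0.png")[155:245,195:349]
cv2.imwrite("pics/crop0.png",cv2.resize(im,None,fx=5,fy=5,interpolation=cv2.INTER_CUBIC))
```

```text
(no output)
```

View pics/crop0.png

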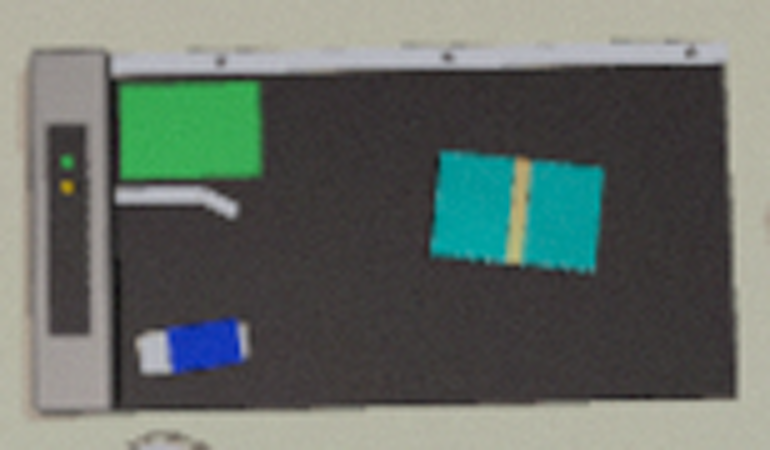

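The crop shows the stack's top corners at about (440,151), (604,167), (595,271) and (431,256). The rail's inner edge runs from (112,76) to (724,66), and the near tray corners are at (736,397) and (115,408).

```bash
cat > h.py <<'E'
import numpy as np, cv2, json
from scipy.optimize import least_squares
def ray(im,uv,z):
    p=cv2.undistortPoints(np.array(uv,float).reshape(-1,1,2),np.array(im["camera_matrix"]),np.array(im["D"])).reshape(-1,2)
    T=np.array(im["T"]); d=np.c_[p[:,0],-p[:,1],-np.ones(len(p))]@T[:3,:3].T
    s=(np.asarray(z)-T[2,3])/d[:,2]
    return T[:3,3]+d*s[:,None]
def fit(local,world):
    f=lambda q:(rot(q[2])@local.T).T+q[:2]-world
    r=least_squares(lambda q:f(q).ravel(),[*world.mean(0),0]); return r.x,np.hypot(*f(r.x).T)
def rot(a): return np.array([[np.cos(a),-np.sin(a)],[np.sin(a),np.cos(a)]])
def totray(q,p): return (np.atleast_2d(p)-q[:2])@rot(q[2])
E
python3 - <<'E'
from h import *; from cell import optics
im=optics.get_image("top")
c=lambda a:(np.array(a,float)-2)/5+[195,155]
w=ray(im,c([[724,66],[112,76],[736,397],[115,408]]),np.array([16,16,6,6.])/1e3)[:,:2]
t,e=fit(np.array([[83,-170],[83,158],[-95,-170],[-95,158]])/1e3,w); print("tray",t,e*1e3)
s=ray(im,c([[440,151],[604,167],[595,271],[431,256]]),np.full(4,.02))[:,:2]
q,e=fit(np.array([[28,44],[28,-44],[-28,-44],[-28,44]])/1e3,s); print("stack",q,e*1e3)
print("stack in tray",totray(t,q[:2])*1e3,q[2]-t[2]); print(totray(t,s)*1e3)
er=ray(im,c([[137,333],[143,375],[249,358],[240,318]]),np.full(4,.019))[:,:2];print("eraser",totray(t,er)*1e3)
print("tin",totray(t,ray(im,[[227,256]],np.array([.026]))[:,:2])*1e3)
np.save("tray.npy",t)
E
```

```text
tray [ 0.52512755 -0.03921404 -0.00757615] [2.19152333 1.7289427  1.23480937 1.56929702]
stack [ 0.53031147 -0.09472797 -0.12041499] [0.73230571 0.76894452 1.05689755 0.89237353]
stack in tray [[  5.60435681 -55.47306671]] -0.11283883973435647
[[  38.03948896  -15.553646  ]
 [  28.08408623 -101.68205422]
 [ -26.56826997  -95.1729364 ]
 [ -17.13787798   -9.48363022]]
eraser [[-54.67434252 144.66746165]
 [-76.59792945 141.77872441]
 [-68.64055044  86.4234476 ]
 [-47.7284215   90.79457779]]
tin [[-144.82697898  132.28293487]]
```

```bash
cat >> h.py <<'E'
def go(txy,z,yawt=0):
    """tool-frame shift to tray point txy(mm), TCP height z(m); turn to tray-relative yaw"""
    from cell import get_obs
    from scipy.spatial.transform import Rotation as R
    t=np.load("tray.npy"); o=get_obs(); Rm=R.from_euler("xyz",o["ee_rot"])
    G=R.from_euler("xyz",[np.pi,0,t[2]+yawt])
    w=np.r_[rot(t[2])@(np.array(txy)/1e3)+t[:2],z]
    d=w-o["position"]
    print("t",o["time_s"],"tray pos mm",(totray(t,o["position"][:2])*1e3).round(1),"z",round(o["position"][2],4),"F",np.round(o["wrist_force"],1))
    print("turn deg",(Rm.inv()*G).as_rotvec(degrees=True).round(2),"shift now mm",(Rm.inv().apply(d)*1e3).round(1),"shift after turn mm",(G.inv().apply(d)*1e3).round(1))
E
python3 -m creep '[[[0,0,0],[0,0,10.6]],[[0,0,0],[0,0,10.6]],[[0.024,-0.051,0.01],[0,0,0]],[[0.024,-0.051,0.01],[0,0,0]],[[0.024,-0.051,0.01],[0,0,0]],[[0.024,-0.051,0.01],[0,0,0]],[[0.024,-0.051,0.01],[0,0,0]],[[0.024,-0.051,0.01],[0,0,0]],[[0.024,-0.051,0.01],[0,0,0]],[[0.024,-0.051,0.01],[0,0,0]],[[0.024,-0.051,0.01],[0,0,0]],[[0.024,-0.051,0.01],[0,0,0]]]' 0
python3 -c "
from h import *
go([-52,-55],.193)"
```

```text
time_s: 1.65
position: [0.4754, -0.0944, 0.3046]
ee_rot: [3.141, -0.0, -0.001]
wrist_force: [0.3, -0.0, 0.3]
gripper_width: 0.0436
grip_force: 0.0
t 1.65 tray pos mm [[-49.3 -55.6]] z 0.3046 F [ 0.3 -0.   0.3]
turn deg [ 0.01 -0.02  0.4 ] shift now mm [ -2.8  -0.6 111.6] shift after turn mm [ -2.7  -0.6 111.6]
```

```bash
python3 -m creep '[[[-0.003,0,0.04],[0,0,0.4]],[[0,0,0.04],[0,0,0]],[[0,0,0.022],[0,0,0]],[[0,0,0.009],[0,0,0]],[[0,0,0],[0,0,0]],[[0.01,0,0],[0,0,0]],[[0.008,0,0],[0,0,0]],[[0.008,0,0],[0,0,0]],[[0.008,0,0],[0,0,0]],[[0.008,0,0],[0,0,0]],[[0.008,0,0],[0,0,0]],[[0,0,0],[0,0,0]]]' -
python3 - <<'E'
from h import *; from cell import optics
go([17,-55],.193)
im=optics.get_image("top")["color"][:,:,::-1]
cv2.imwrite("pics/top1.png",cv2.resize(im[140:260,190:350],None,fx=5,fy=5,interpolation=cv2.INTER_CUBIC))
E
```

```text
time_s: 3.15
position: [0.5227, -0.0964, 0.1938]
ee_rot: [-3.141, -0.0, -0.007]
wrist_force: [-0.4, 0.2, -0.0]
gripper_width: 0.0435
grip_force: 0.0
t 3.15 tray pos mm [[ -2.  -57.2]] z 0.1938 F [-0.4  0.2 -0. ]
turn deg [-0.01 -0.03  0.03] shift now mm [19.  -2.2  0.8] shift after turn mm [19.  -2.2  0.8]
```

View pics/top1.png

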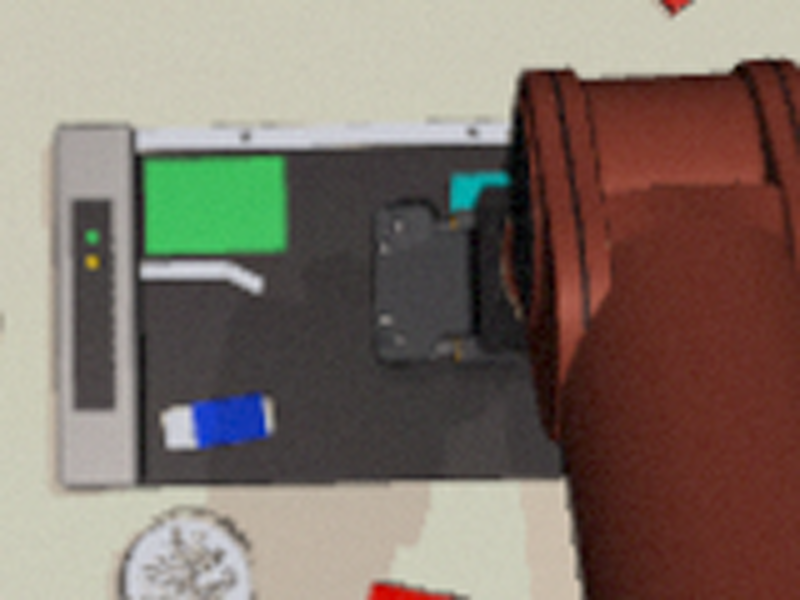

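The stack's visible far edge (row 173) now runs parallel to the rail (row 150), so the two fingers are squaring it. I'll keep pushing to the rail.

```bash
python3 -m creep '[[[0.006,0,0],[0,0,0]],[[0.005,0,0],[0,0,0]],[[0.004,0,0],[0,0,0]],[[0.002,0,0],[0,0,0]],[[0,0,0],[0,0,0]]]'
python3 -c "
from h import *
go([17,-55],.193)"
```

```text
time_s: 3.82
position: [0.5392, -0.0966, 0.1937]
ee_rot: [-3.141, -0.0, -0.007]
wrist_force: [-0.5, -0.4, -0.1]
gripper_width: 0.0433
grip_force: 0.0
t 3.825 tray pos mm [[ 14.5 -57.2]] z 0.1937 F [-0.5 -0.4 -0.1]
turn deg [-0.01 -0.01  0.02] shift now mm [ 2.5 -2.2  0.8] shift after turn mm [ 2.5 -2.2  0.7]
```

```bash
for i in 1 2; do python3 -m creep '[[[0.002,0,0],[0,0,0]],[[0,0,0],[0,0,0]]]' | egrep 'position|force'; done
```

```text
position: [0.5407, -0.0967, 0.1936]
wrist_force: [-2.0, -0.8, 1.4]
grip_force: 1.3
position: [0.5416, -0.0968, 0.1933]
wrist_force: [-10.9, -0.5, 8.0]
grip_force: 5.1
```

```bash
python3 -m creep '[[[0,0,0],[0,0,0]],[[0,0,0],[0,0,0]],[[-0.01,0,0],[0,0,0]],[[-0.02,0,0],[0,0,0]],[[0,0,-0.03],[0,0,0]],[[0,0.02,-0.04],[0,0,0]],[[0,0.05,-0.03],[0,0,0]],[[0,0.05,0],[0,0,0]],[[0,0.03,0],[0,0,0]],[[0,0,0],[0,0,0]]]'
python3 - <<'E'
from h import *; from cell import optics,get_obs
print(get_obs()["qpos"].round(2))
im=optics.get_image("top")["color"][:,:,::-1]
cv2.imwrite("pics/top2.png",cv2.resize(im[155:245,195:349],None,fx=5,fy=5,interpolation=cv2.INTER_CUBIC))
E
```

```text
time_s: 5.58
position: [0.5112, -0.2492, 0.2938]
ee_rot: [3.141, -0.001, -0.012]
wrist_force: [0.3, 1.3, -0.3]
gripper_width: 0.0437
grip_force: 0.0
[ 0.61  0.27 -0.27  1.79  0.08  1.09 -1.27]
```

View pics/top2.png

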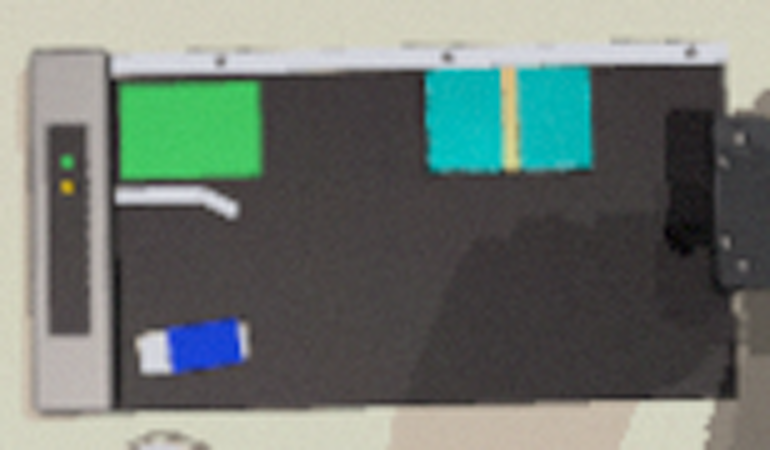

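The stack lies flat along the rail, with crop corners (425,69), (590,66), (592,168) and (428,172). Next I'll turn 90° and get behind its short end.

```bash
python3 -m creep '[[[0,0,0],[0,0,-10]],[[0,0,0],[0,0,-10]],[[0,0,0],[0,0,-10]],[[0,0,0],[0,0,-10]],[[0,0,0],[0,0,-10]],[[0,0,0],[0,0,-10]],[[0,0,0],[0,0,-10]],[[0,0,0],[0,0,-10]],[[0,0,0],[0,0,-10]],[[0,0,0],[0,0,0]]]' -0.63
python3 - <<'E'
from h import *; from cell import optics
im=optics.get_image("top"); t=np.load("tray.npy")
c=lambda a:(np.array(a,float)-2)/5+[195,155]
s=ray(im,c([[425,69],[590,66],[592,168],[428,172]]),np.full(4,.02))[:,:2]
q,e=fit(np.array([[28,44],[28,-44],[-28,-44],[-28,44]])/1e3,s); print("stack",totray(t,q[:2])*1e3,q[2]-t[2],e*1e3)
y=totray(t,q[:2])[0,1]*1e3
print(y-70);go([51,y-70],.193,np.pi/2)
E
```

```text
time_s: 6.88
position: [0.5122, -0.245, 0.2938]
ee_rot: [3.141, -0.0, 1.564]
wrist_force: [-0.5, 0.2, 0.3]
gripper_width: 0.0161
grip_force: 0.0
stack [[ 54.6054378  -52.29109987]] 0.001778846353458513 [0.91755832 0.75486165 1.41034436 0.82297778]
-122.29109986621012
t 6.925 tray pos mm [[ -11.4 -206.2]] z 0.2938 F [-0.5  0.3 -0. ]
turn deg [ 0.02 -0.02 -0.12] shift now mm [ 84.   62.2 100.9] shift after turn mm [ 83.9  62.4 100.8]
```

```bash
python3 -m creep '[[[0.042,0.031,0],[0,0,0]],[[0.042,0.031,0.02],[0,0,0]],[[0,0,0.04],[0,0,0]],[[0,0,0.03],[0,0,0]],[[0,0,0.011],[0,0,0]],[[0,0,0],[0,0,0]],[[0.01,0,0],[0,0,0]],[[0.008,0.0003,0],[0,0,0]],[[0.008,0.0003,0],[0,0,0]],[[0.008,0.0003,0],[0,0,0]],[[0.008,0.0003,0],[0,0,0]],[[0,0,0],[0,0,0]]]'
python3 - <<'E'
from h import *; from cell import optics
go([52,60.5],.193,np.pi/2)
im=optics.get_image("top")["color"][:,:,::-1]
cv2.imwrite("pics/top3.png",cv2.resize(im[155:245,195:349],None,fx=5,fy=5,interpolation=cv2.INTER_CUBIC))
E
```

```text
time_s: 8.43
position: [0.5761, -0.1198, 0.1928]
ee_rot: [-3.142, -0.001, 1.565]
wrist_force: [0.3, -0.1, -0.6]
gripper_width: 0.016
grip_force: 0.0
t 8.425 tray pos mm [[ 51.6 -80.2]] z 0.1928 F [ 0.3 -0.1 -0.6]
turn deg [-0.   -0.03  0.09] shift now mm [140.7   0.6  -0.2] shift after turn mm [140.7   0.4  -0.2]
```

View pics/top3.png

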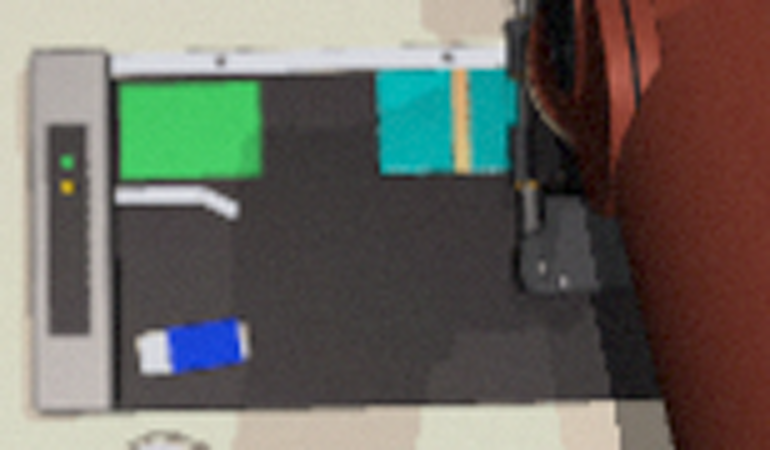

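The stack slides flat along the rail: its leading edge has moved from col 425 to 377 and its far edge is still on the rail. I'll continue to the mouth of the pocket.

```bash
python3 -m creep '[[[0.008,0.0003,0],[0,0,0]],[[0.008,0.0003,0],[0,0,0]],[[0.008,0.0003,0],[0,0,0]],[[0.008,0.0003,0],[0,0,0]],[[0.008,0.0003,0],[0,0,0]],[[0.008,0.0003,0],[0,0,0]],[[0.008,0.0003,0],[0,0,0]],[[0.008,0.0003,0],[0,0,0]],[[0.008,0.0003,0],[0,0,0]],[[0.008,0,0],[0,0,0]],[[0.008,0,0],[0,0,0]],[[0,0,0],[0,0,0]]]'
python3 - <<'E'
from h import *; from cell import optics
go([53,60.5],.193,np.pi/2)
im=optics.get_image("top")["color"][:,:,::-1]
cv2.imwrite("pics/top4.png",cv2.resize(im[155:245,195:349],None,fx=5,fy=5,interpolation=cv2.INTER_CUBIC))
E
```

```text
time_s: 9.98
position: [0.5795, -0.0318, 0.1929]
ee_rot: [3.141, -0.001, 1.565]
wrist_force: [0.7, 0.2, -0.3]
gripper_width: 0.0163
grip_force: 0.0
t 9.975 tray pos mm [[54.3  7.8]] z 0.1929 F [ 0.7  0.2 -0.3]
turn deg [ 0.02 -0.03  0.09] shift now mm [52.7 -1.2 -0.1] shift after turn mm [52.7 -1.3 -0.1]
```

View pics/top4.png

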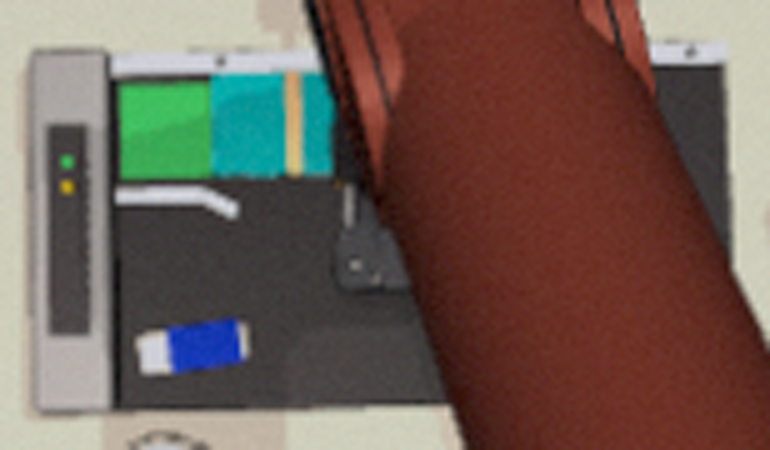

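The stack is in the mouth of the pocket (leading edge at col 211), still flat on the rail and clear of the lip.

```bash
python3 -m creep '[[[0.008,0,0],[0,0,0]],[[0.008,0,0],[0,0,0]],[[0.008,0,0],[0,0,0]],[[0.008,0,0],[0,0,0]],[[0.006,0,0],[0,0,0]],[[0.006,0,0],[0,0,0]],[[0.004,0,0],[0,0,0]],[[0.002,0,0],[0,0,0]],[[0,0,0],[0,0,0]]]'|egrep 'posit|force'
for i in 1 2; do python3 -m creep '[[[0.001,0,0],[0,0,0]],[[0,0,0],[0,0,0]]]' | egrep 'position|wrist_force'; done
```

```text
position: [0.5798, 0.0172, 0.1928]
wrist_force: [0.7, -0.5, 0.2]
grip_force: 0.0
position: [0.5798, 0.0181, 0.1928]
wrist_force: [-0.6, -0.3, 0.8]
position: [0.5798, 0.0192, 0.1928]
wrist_force: [-0.2, -0.2, 0.4]
```

```bash
for i in 1 2 3; do python3 -m creep '[[[0.001,0,0],[0,0,0]],[[0,0,0],[0,0,0]]]' | egrep 'position|wrist_force'; done
```

```text
position: [0.5798, 0.0203, 0.1928]
wrist_force: [0.3, -0.3, 0.1]
position: [0.5798, 0.0213, 0.1928]
wrist_force: [-0.2, 0.3, -0.1]
position: [0.5798, 0.0219, 0.1928]
wrist_force: [-0.5, -2.1, -0.1]
```

Contact is beginning; two more small pushes should seat it.

```bash
python3 -m creep '[[[0.0015,0,0],[0,0,0]],[[0,0,0],[0,0,0]]]' | egrep 'position|wrist_force'
python3 -m creep '[[[0.001,0,0],[0,0,0]],[[0,0,0],[0,0,0]]]' | egrep 'position|wrist_force'
```

```text
position: [0.5798, 0.0223, 0.1928]
wrist_force: [-0.6, -5.4, 1.0]
position: [0.5799, 0.0225, 0.1928]
wrist_force: [-1.6, -8.6, 2.2]
```

Resistance is firm, so the stack is against the housing. I'll back off, raise the tool and look.

```bash
python3 -m creep '[[[-0.006,0,0],[0,0,0]],[[-0.015,0,0],[0,0,0]],[[-0.02,0,0],[0,0,0]],[[0,0,-0.03],[0,0,0]],[[-0.05,0,-0.05],[0,0,0]],[[-0.05,0,-0.03],[0,0,0]],[[-0.05,0,0],[0,0,0]],[[-0.05,0,0],[0,0,0]],[[0,0,0],[0,0,0]]]'|egrep 'time|wrist_f'
python3 - <<'E'
from cell import optics
import cv2
im=optics.get_image("top")["color"][:,:,::-1]
cv2.imwrite("pics/top5.png",cv2.resize(im[155:245,195:349],None,fx=5,fy=5,interpolation=cv2.INTER_CUBIC))
E
```

```text
time_s: 14.02
wrist_force: [-0.8, 0.7, -0.0]
```

View pics/top5.png

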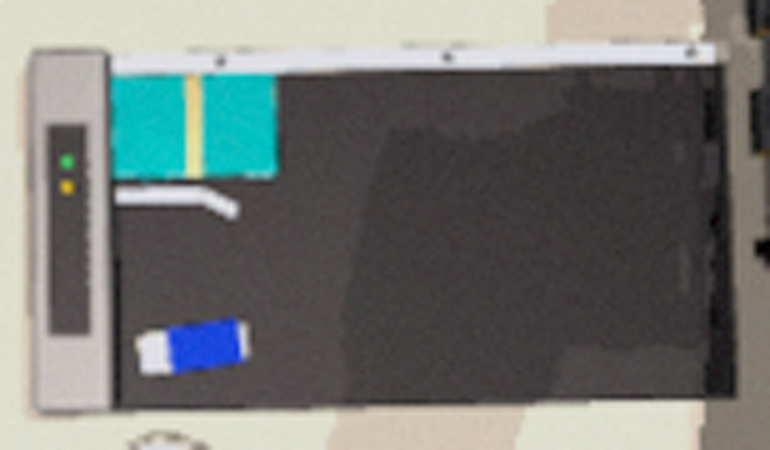

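The stack sits in the corner, cols 111–277 and rows 74–178, flat on the rail and against the housing. The eraser has not moved.

```bash
python3 -c "
from cell import ticket
print(ticket.sign_off())"
```

```text
the job is handed in; nothing more can be done
None
```

The card stack was pushed flat against the rail, slid along it into the corner pocket until it met the housing, and the job was handed in at about 14 s; the eraser was unmoved in the last picture and the arm went nowhere near the other bystanders, though no verdict came back.

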